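Set a light source's attenuator lever to its third click

ROBOT

A 6-joint arm with a two-finger parallel gripper is mounted at the origin on a cart in front of the work surface, level with it; the furniture and walls round the work are solid. World frame = base frame: x ahead of the robot, y to its left, z up, the work surface at z = 0. Lengths are in m, angles in rad, forces in N, time in s.
With the tool pointing down it reaches from about 0.225 to 0.725 m from the base axis. Payload 3.1 kg.
Tool frame: the origin (TCP) lies on the centre line of the jaws, within the pads' length; the fingertips stand 22 mm ahead of it and the grasp point (between the pads) lies 3 mm ahead of it; z points along the fingers, y is the line along which they close (so a half turn about z gives the same grasp; the last joint's range is limited). The gripper opens to 85 mm and grips with 20 to 120 N. Pads are 22 mm wide; open, the fingers measure 114 mm over their backs; the gripper's body (76 mm by 85 mm) begins 54 mm behind the grasp point. The pads swing forward as they close: fully open they stand 13 mm farther back than shut.
Start: joints at [1.048, 0.048, 0.099, 1.622, 0, 1.443], TCP at [0.202, 0.485, 0.253] pointing down, gripper open.
Joint ranges: [-2.91, 2.91], [-0.99, 1.94], [-1.21, 1.42], [-2.12, 2.29], [-1.49, 1.47], [-3.14, 3.14]. Speed limits (rad/s): [2.79, 2.79, 3.14, 3.14, 3.14, 3.14].

INTERFACE

Orientations are given as a rotation vector (axis times angle).
In Python, from bench import robot, imaging gives the robot as it stands.
- The arm moves only by the shell command python3 -m jog 'ROWS' [OPENING]. ROWS is JSON, a list that holds one entry, the list of rows, each a list of 6 numbers: the shift along the tool's x, y, z normalised to -1 to 1, where 1 is 0.4 m, then the turn, a rotation vector about the tool's x, y, z normalised to -1 to 1, where 1 is pi rad. A call has exactly 8 rows; each row shifts and turns the commanded pose from where the row before left it, along the tool's axes as they then stand; what a row does not reach is not made up. A row lasts 1/10 s, in which the tool goes at most 50 mm and 8.59 degrees, less where a joint would pass 70% of its speed; a pose out of reach is approached as far as the arm can. A call with a number of a shift or a turn outside -1 to 1 is refused whole. A call with a gripper value outside its range is refused whole. OPENING is the closure, from 0 (fully open) to 1 (shut), set as the call begins (- or left out, the last holds). The fingers move at their own pace and stop on an object; the grip force is fixed at half the most. Time passes only in rows, so rows that do not move let the fingers close, or fill a call up. It gives the time, the measured TCP pose, the force, the opening and the grip force at its end, in the units of the state.
- robot.observe(): the state, without advancing time (a new reading comes with each control period).
- imaging.snapshot(name): name is "scene" or "top" or "wrist"; returns (picture, depth): 384x512x3 uint8, red, green, blue; 384x512 float32, m along the optical axis (not along the pixel's ray), 0 where there is no reading.
- imaging.camera_params(name): a dict with "camera_matrix" (3x3 intrinsics, pixels), "eye" and "rotation" of the camera in the world. Camera axes: x right, y down, z forward; pixel columns grow to the right and rows downward; lengths in m; the calibration is good to about 2 mm. A picture is of the moment at which its call begins: read the wrist's pose just before it. camera_params takes no time and is no camera call; for the wrist camera it gives the pose at the moment of the call.
- robot.hand_in(): hands the job in; it is judged then, once.
The state is a dict: "time": time; "joints": joint angles; "qd": joint speeds; "effort": joint torques, N m; "eef_pos": TCP position; "ee_rot": TCP orientation; "wrist_force": force on the tool from outside, world axes, zero at the start; "wrist_torque": the same for the moment, N m; "gripper_width": finger opening in m; "finger_force": force on a finger pad.
Only numpy, scipy, OpenCV 4.12 (cv2) and the standard library are available. Lean on these libraries where they do the work, as an engineer would, in place of code of your own. Each camera call takes 0.05 s, during which the arm holds its last target. There are 200 camera calls.

TASK

The orange lever on top of the grey LED light source sets its attenuator: from its parked end it slides freely at first and then clicks into a row of unmarked stops. With your fingertips, push the lever away from its parked end, counting the clicks, until it has clicked into the third stop, and leave it seated there; do not let it run past the third stop even for a moment. Only push it, do not pinch it, and do not disturb the things standing around it.

Things in the scene. Friction and masses are not known exactly. Their poses are not given: they have to be found in the camera images.
- light_source: Grey box, white top, fixed to the bench, 110 (x) x 200 (y) x 60 (z) mm. Origin at the centre of its underside, z up. The black slot in which the lever slides runs along the middle of the top (body x = 0) in body y; parked end at -y, clicks toward +y. Blue marks beside the slot grow thicker toward +y; the round light port is on the -x face. No marks show the stops.
- lever (a joint): Travel of the lever along the slot in m: 0 at the parked end stop, growing toward the light source's +y, 0.112 at the far end stop; the lever's middle is at body y = value - 0.056. It starts in the free run, between 0 and 0.020. The stops are notches at 0.044 (first), 0.060, 0.076 (third), 0.092 and 0.108; crests lie 8 mm before and after each; the climb to the first begins at about 0.028.
- lever_push (a point): Middle of the flat upright face of the orange lever that is pushed (toward the parked end, -y of the light source), 80 mm above the bench. The handle is an upright tab 16 mm thick along the slot and 30 mm wide across it, from 63 to 99 mm above the bench (its front half only to 93 mm).
- lever_top (a point): Middle of the top edge of the handle's rear half, 99 mm above the bench, 4 mm toward the parked end from the lever's middle. Feel: the free run takes 1 N or less; leaving a stop 6 to 9 N, falling to almost nothing round the crest; once pushed 2 to 3 mm past the crest the lever snaps by itself the last 5 mm into the stop, ahead of the finger, and stays there.
- petri: Bystander, loose: round dish with dark red filling, 60 mm across and 14 mm high, in front of the light source. Origin at the centre of its underside.
- bottle: Bystander, loose: small bottle with a red cap, 46 mm across and 88 mm high, behind the light source. Origin at the centre of its underside.
- timer: Bystander, loose: light grey countdown timer lying flat, 70 x 64 x 19 mm. Origin at the centre of its underside.
- tape: Bystander, loose: roll of cream marking tape lying flat, 66 mm across and 19 mm high. Origin at the centre of its underside.
- buffer: Bystander, loose: bottle with a blue cap and amber filling, 56 mm across and 106 mm high. Origin at the centre of its underside.

How it is judged:
By the outcome, as a careful person would: the job done as asked, in the order asked, and still so for the second after the job is handed in, with the robot touching nothing.
It also fails if it takes over 54 s, if anything falls off the work surface, if the arm or the gripper's body presses on something with over 40 N, if the wrist force passes 120 N, or if a joint passes its speed limit or range.

## Working session

There is one attempt and no reset: what is moved stays moved. The work goes in short steps, Python scripts to look and compute and a shell command to move; the robot and the scene stay as the last step left them, time stands still between calls to the robot, and variables do not carry over. Pictures are saved under pics/ and viewed, at most 10 in all, crops included, and the job is handed in when it is done.

```bash
mkdir -p pics
cat > h.py <<'E'
import numpy as np, cv2
from bench import robot, imaging
def snap(n,f):
    p,d=imaging.snapshot(n); cv2.imwrite('pics/'+f+'.png',p[:,:,::-1]); np.save('pics/'+f+'.npy',d); return p,d
def ray(c,u,v):
    K=np.array(c['camera_matrix']);R=np.array(c['rotation'])
    return np.array(c['eye']),R@np.linalg.inv(K)@np.array([u,v,1.])
def px(c,d,u,v):
    e,r=ray(c,u,v); return e+r*d[v,u]
def atz(c,u,v,z):
    e,r=ray(c,u,v); return e+r*(z-e[2])/r[2]
E
python3 - <<'E'
from h import *
s=robot.observe();print(s)
for n in('top','scene'):
    p,d=snap(n,n); print(n,imaging.camera_params(n))
a=cv2.imread('pics/top.png');cv2.imwrite('pics/top2.png',cv2.resize(a,(800,600),interpolation=2))
E
```

```text
{'time': 0.0, 'joints': array([ 1.04818600e+00,  4.87553941e-02,  9.75562718e-02,  1.62197796e+00,
       -2.67784205e-05,  1.44299168e+00]), 'qd': array([ 1.59106474e-03, -2.34712015e-04,  1.94652373e-03, -4.12494791e-05,
        9.55417405e-05,  1.42752516e-03]), 'effort': array([ 7.86636770e-05, -3.38780916e+01,  3.20014679e+01,  2.02076597e-02,
       -6.45864802e-06,  6.29177649e-06]), 'eef_pos': array([0.20166701, 0.48411002, 0.25209383]), 'ee_rot': array([-0.61599479, -3.07985759,  0.00355626]), 'wrist_force': array([ 0.3884022 ,  0.5415924 , -0.65131766]), 'wrist_torque': array([-0.01175843,  0.0179522 , -0.04041409]), 'finger_force': 0.0, 'gripper_width': 0.08546787282105518}
top {'camera_matrix': array([[382.93357627,   0.        , 262.60393405],
       [  0.        , 382.93357627, 184.28659515],
       [  0.        ,   0.        ,   1.        ]]), 'eye': array([0.46236177, 0.08531946, 1.21849779]), 'rotation': array([-2.22514143,  2.16724586, -0.07708946])}
scene {'camera_matrix': array([[481.80416916,   0.        , 254.0443568 ],
       [  0.        , 481.80416916, 198.20527674],
       [  0.        ,   0.        ,   1.        ]]), 'eye': array([-0.03569286,  1.16184681,  0.72849141]), 'rotation': array([-0.57488668,  2.43443237, -1.456248  ])}
```

View pics/top2.png

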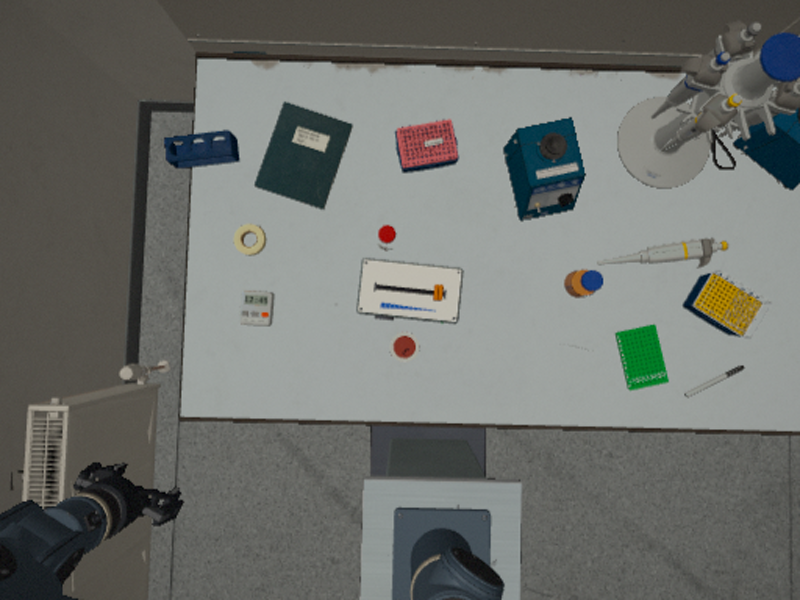

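View pics/scene.png

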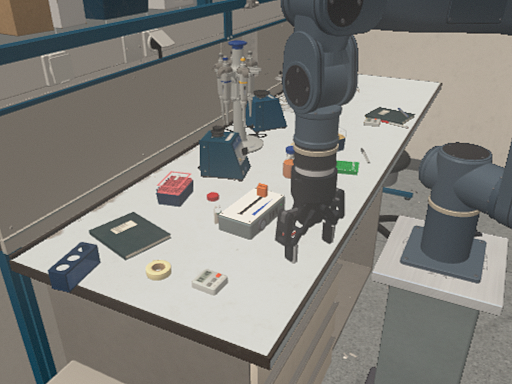

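The top view shows the light source around (411,291) of 800x600, with the lever at its right end (439,292). The slot runs left along world +y, the port is on the near face, the petri dish is in front at (404,346) and the red-capped bottle behind at (387,235). The scene view shows the lever at (262,189).

```bash
sed -i "s/R=np.array(c\['rotation'\])/R=cv2.Rodrigues(np.array(c['rotation']))[0]/" h.py
python3 - <<'E'
from h import *
c=imaging.camera_params('top');d=np.load('pics/top.npy');s=.64
for n,(u,v),z in [('c1',(361,259),.06),('c2',(464,268),.06),('c3',(458,323),.06),('c4',(357,312),.06),('slotL',(376,287),.06),('slotR',(446,293),.06),('lever',(439,292),.099),('petri',(404,346),.014),('bottle',(387,234),.088)]:
    u*=s;v*=s; print(n,atz(c,u,v,z).round(4),px(c,d,int(round(u)),int(round(v))).round(4))
# triangulate lever
a,r=ray(c,439*s,292*s); b,q=ray(imaging.camera_params('scene'),262,189)
t=np.linalg.lstsq(np.c_[r,-q],b-a,rcond=None)[0]; print(a+r*t[0],b+q*t[1])
p=cv2.imread('pics/scene.png')[150:250,200:300];cv2.imwrite('pics/sc.png',cv2.resize(p,(600,600),interpolation=2))
p=cv2.imread('pics/top.png')[150:240,215:310];cv2.imwrite('pics/tc.png',cv2.resize(p,(633,600),interpolation=2))
print(cv2.Rodrigues(robot.observe()['ee_rot'])[0].round(3))
E
```

```text
c1 [0.5853 0.1711 0.06  ] [0.5905 0.1754 0.0038]
c2 [ 0.5732 -0.0296  0.06  ] [ 0.5772 -0.0355  0.0015]
c3 [ 0.466  -0.0202  0.06  ] [ 0.4653 -0.0252  0.0005]
c4 [0.4822 0.1756 0.06  ] [0.4821 0.1815 0.0039]
slotL [0.5316 0.1404 0.06  ] [0.5303 0.139  0.0662]
slotR [0.5235 0.0044 0.06  ] [0.5218 0.006  0.0644]
lever [0.523  0.0202 0.099 ] [0.5224 0.0204 0.1032]
petri [0.4173 0.083  0.014 ] [0.4183 0.0816 0.0026]
bottle [0.6314 0.1211 0.088 ] [0.6306 0.1201 0.0889]
[0.52403992 0.01913382 0.07981773] [0.52374163 0.0189923  0.07980979]
[[-0.923  0.385 -0.001]
 [ 0.385  0.923 -0.002]
 [ 0.    -0.002 -1.   ]]
```

View pics/tc.png

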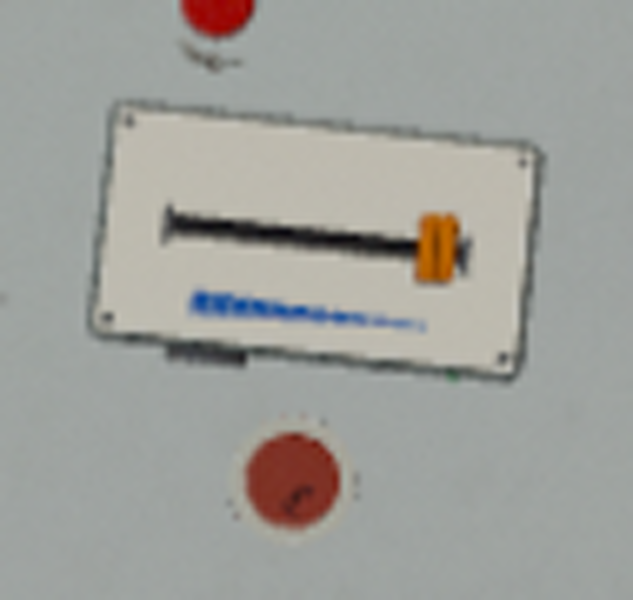

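```bash
python3 -m jog '[[[0,0,0,0,0,0.0476],[0,0,0,0,0,0.0476],[0,0,0,0,0,0.0476],[0,0,0,0,0,0.0476],[0,0,0,0,0,0.0476],[0,0,0,0,0,0.0476],[0,0,0,0,0,0.0476],[0,0,0,0,0,0.0476]]]' 1
cat > w.py <<'E'
from h import *
c=imaging.camera_params('top');s=95/633
P=[atz(c,215+u*s,150+v*(90/600),.06)[:2] for u,v in[(115,102),(540,145),(517,378),(92,338)]]
ctr=np.mean(P,0); y=(P[0]-P[1]+P[3]-P[2]);y/=np.linalg.norm(y);x=P[0]-P[3]+P[1]-P[2];x/=np.linalg.norm(x)
yy=y+np.array([-x[1],x[0]]);yy/=np.linalg.norm(yy)
print('ctr',ctr,'y',y,'x',x,'yaw',np.degrees(np.arctan2(-yy[0],yy[1])),[np.linalg.norm(P[i]-P[i-1]) for i in range(4)])
for u in((437,248),):
  L=atz(c,215+u[0]*s,150+u[1]*.15,.097)[:2]; print('lever travel',(L-ctr)@yy+.056)
st=robot.observe();R=cv2.Rodrigues(st['ee_rot'])[0];print(st['eef_pos'],R.round(4).tolist(),st['joints'].round(3))
print('turn z deg',np.degrees(np.arctan2(*(R[:2,:2].T@yy)[::-1])))
t=np.r_[ctr-.100*yy,.25];print('target',t,'delta tool',R.T@(t-st['eef_pos'])/.4)
E
python3 w.py
```

```text
time: 0.9
eef_pos: [0.2018, 0.4843, 0.2526]
ee_rot: [2.25, 2.192, -0.002]
wrist_force: [-0.7, -0.7, 0.3]
gripper_width: 0.0001
finger_force: 0.0
ctr [0.52609089 0.0741548 ] y [0.07074249 0.99749461] x [ 0.99743765 -0.07154114] yaw -4.079572378950869 [np.float64(0.10788503293086427), np.float64(0.19479276657752936), np.float64(0.10662878483282827), np.float64(0.19358135228205944)]
lever travel 0.0029110830376577676
[0.20175591 0.48429958 0.25256683] [[0.0265, 0.9996, -0.0007], [0.9996, -0.0265, -0.0013], [-0.0013, -0.0007, -1.0]] [ 1.048  0.048  0.098  1.622 -0.     2.645]
turn z deg 2.562080950925539
target [ 0.51897671 -0.02559183  0.25      ] delta tool [-1.25327106  0.82653561  0.00748038]
```

```bash
python3 -m jog '[[[0,0,0,0,0,0.0142],[-0.081,0.0588,0,0,0,0],[-0.081,0.0588,0,0,0,0],[-0.081,0.0588,0,0,0,0],[-0.081,0.0588,0,0,0,0],[-0.081,0.0588,0,0,0,0],[-0.081,0.0588,0,0,0,0],[-0.081,0.0588,0,0,0,0]]]'
python3 -m jog '[[[-0.081,0.0588,0,0,0,0],[-0.081,0.0588,0,0,0,0],[-0.081,0.0588,0,0,0,0],[-0.081,0.0588,0,0,0,0],[-0.081,0.0588,0,0,0,0],[-0.081,0.0588,0,0,0,0],[-0.081,0.0588,0,0,0,0],[-0.081,0.0588,0,0,0,0]]]'
python3 w.py
python3 - <<'E'
from h import *
print(imaging.camera_params('wrist'));snap('wrist','w1')
E
```

```text
time: 1.7
eef_pos: [0.3518, 0.2461, 0.2528]
ee_rot: [-2.292, -2.148, 0.001]
wrist_force: [0.2, 0.4, -0.5]
gripper_width: -0.0001
finger_force: 0.0
time: 2.5
eef_pos: [0.5228, -0.0248, 0.2527]
ee_rot: [-2.292, -2.147, 0.001]
wrist_force: [-0.9, -0.3, -0.8]
gripper_width: 0.0002
finger_force: 0.0
ctr [0.52609089 0.0741548 ] y [0.07074249 0.99749461] x [ 0.99743765 -0.07154114] yaw -4.079572378950869 [np.float64(0.10788503293086427), np.float64(0.19479276657752936), np.float64(0.10662878483282827), np.float64(0.19358135228205944)]
lever travel 0.0029110830376577676
[ 0.5228167  -0.02479877  0.25269084] [[0.0652, 0.9979, -0.0009], [0.9979, -0.0652, 0.0003], [0.0003, -0.0009, -1.0]] [-0.176  0.045  0.095  1.622  0.     1.46 ]
turn z deg 0.33903605612996873
target [ 0.51897671 -0.02559183  0.25      ] delta tool [-0.00260655 -0.0094438   0.00673533]
{'camera_matrix': array([[292.23230184,   0.        , 253.52256174],
       [  0.        , 292.23230184, 188.52096025],
       [  0.        ,   0.        ,   1.        ]]), 'eye': array([0.52772381, 0.04616619, 0.37341351]), 'rotation': array([ 2.8533583 , -0.09396112, -0.01751643])}
```

View pics/w1.png

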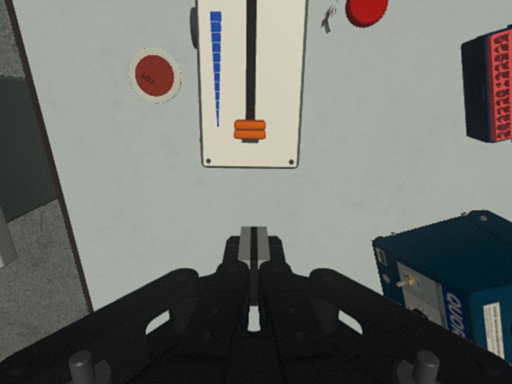

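The wrist view shows the lever at (250,130), the box's parked-end edge near row 166 from column 202 to 299, and the closed fingertips at (254,240), lined up with the slot.

```bash
cat > w2.py <<'E'
from h import *
c=imaging.camera_params('wrist')
ctr=np.array([.5261,.0742]);yy=np.array([.0711,.9975]);xx=np.array([.9975,-.0711])
def b(n,u,v,z):
    p=atz(c,u,v,z)[:2]-ctr; print(n,'body x %.4f y %.4f'%(p@xx,p@yy))
b('cornL',202,166,.06);b('cornR',298,167,.06);b('rear top edge',250,139,.099);b('front top edge',250,121,.093);b('slotend',250,142,.06)
# lever height: top view ray with wrist ray
t=imaging.camera_params('top');a,r=ray(t,215+437*95/633,150+248*.15);e,q=ray(c,250,131)
k=np.linalg.lstsq(np.c_[r,-q],e-a,rcond=None)[0];print('lever tri',a+r*k[0],e+q*k[1])
E
python3 w2.py
```

```text
cornL body x -0.0491 y -0.1004
cornR body x 0.0555 y -0.1015
rear top edge body x 0.0037 y -0.0663
front top edge body x 0.0037 y -0.0504
slotend body x 0.0032 y -0.0744
lever tri [0.52215183 0.02119998 0.09677549] [0.52561089 0.01490631 0.09731962]
```

```bash
python3 -m jog '[[[0,-0.005,0.049,0,0,0.0019],[0,0,0.049,0,0,0],[0,0,0.049,0,0,0],[0,0,0.049,0,0,0],[0,0,0.049,0,0,0],[0,0,0.049,0,0,0],[0,0,0.049,0,0,0],[0,0,0.049,0,0,0]]]'
python3 -m jog '[[[0.005,0,0,0,0,0],[0.005,0,0,0,0,0],[0.005,0,0,0,0,0],[0.005,0,0,0,0,0],[0,0,0,0,0,0],[0,0,0,0,0,0],[0,0,0,0,0,0],[0,0,0,0,0,0]]]'
python3 - <<'E'
from h import *
s=robot.observe();print(s['eef_pos'],s['wrist_force'],s['ee_rot'])
snap('wrist','w2')
p=cv2.imread('pics/w2.png')[40:290,130:380];cv2.imwrite('pics/w2c.png',cv2.resize(p,(600,600),interpolation=2))
E
```

```text
time: 3.35
eef_pos: [0.5198, -0.0228, 0.0951]
ee_rot: [-2.298, -2.141, 0.001]
wrist_force: [0.0, 0.1, 0.6]
gripper_width: -0.0004
finger_force: 0.0
time: 4.15
eef_pos: [0.5211, -0.0152, 0.0967]
ee_rot: [2.299, 2.141, 0.0]
wrist_force: [0.7, -0.3, -0.3]
gripper_width: 0.0001
finger_force: 0.0
[ 0.52110166 -0.01522711  0.0966585 ] [ 0.69678571 -0.27085695 -0.27877282] [2.29874898e+00 2.14107340e+00 2.16952235e-04]
```

View pics/w2c.png

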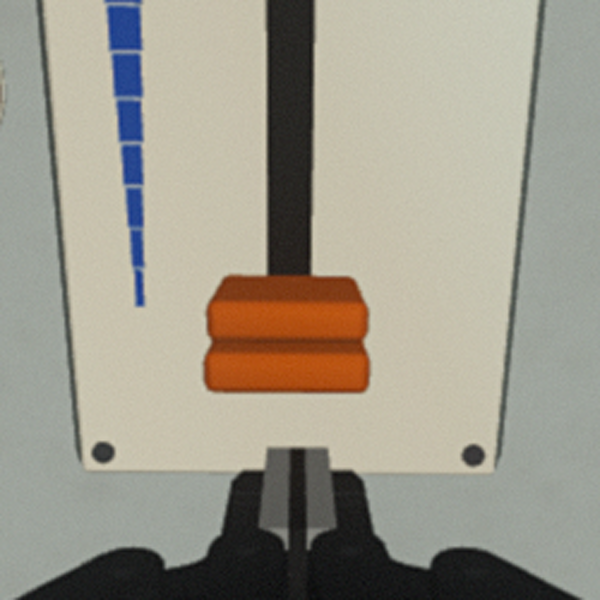

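The wrist view shows the fingertips about 25 px behind the lever's rear face, centred on it to about 2 mm. There's no contact yet, so I'll advance through the free run.

```bash
cat > m.py <<'E'
from h import *
ctr=np.array([.5261,.0742]);yy=np.array([.0711,.9975]);xx=np.array([.9975,-.0711])
def meas():
    c=imaging.camera_params('wrist');s=robot.observe()
    p,d=imaging.snapshot('wrist');h=cv2.cvtColor(p,cv2.COLOR_RGB2HSV)
    m=cv2.inRange(h,(4,150,60),(22,255,255));n,l,st,ce=cv2.connectedComponentsWithStats(m)
    i=1+np.argmax(st[1:,4]);x0,y0,w,hh=st[i,:4]
    cols=[x0+k for k in (int(w*.12),int(w*.2),int(w*.8),int(w*.88))]
    v=np.mean([np.nonzero(l[:,k]==i)[0].max()+.5 for k in cols])
    q=atz(c,x0+w/2,v,.099)[:2]-ctr; t=s['eef_pos'][:2]-ctr
    print('t %.2f lever travel %.4f x %.4f rows %d-%.1f | tcp x %.4f y %.4f z %.4f gap(tcp+11 to face) %.4f | F along %.2f'%(s['time'],q@yy+.064,q@xx,y0,v,t@xx,t@yy,s['eef_pos'][2],q@yy-t@yy-.011,s['wrist_force'][:2]@yy),'F',s['wrist_force'].round(1))
    return p
if __name__=='__main__': meas()
E
python3 m.py
python3 -m jog '[[[0.0075,0,0,0,0,0],[0.0075,0,0,0,0,0],[0.0075,0,0,0,0,0],[0.0075,0,0,0,0,0],[0.0075,0,0,0,0,0],[0.0075,0,0,0,0,0],[0.0075,0,0,0,0,0],[0.0075,0,0,0,0,0]]]' >/dev/null
python3 m.py;python3 m.py
```

```text
t 4.20 lever travel 0.0044 x -0.0005 rows 154-202.5 | tcp x 0.0013 y -0.0896 z 0.0966 gap(tcp+11 to face) 0.0190 | F along -0.04 F [ 0.1 -0.   0.3]
t 5.05 lever travel 0.0085 x -0.0004 rows 189-243.2 | tcp x 0.0013 y -0.0663 z 0.0965 gap(tcp+11 to face) -0.0002 | F along -2.57 F [-0.5 -2.5  0.8]
t 5.10 lever travel 0.0094 x -0.0004 rows 189-243.2 | tcp x 0.0013 y -0.0653 z 0.0965 gap(tcp+11 to face) -0.0002 | F along -0.36 F [ 0.1 -0.4 -1.4]
```

```bash
python3 -m jog '[[[0.0045,0,0,0,0,0],[0.0045,0,0,0,0,0],[0.0045,0,0,0,0,0],[0.0045,0,0,0,0,0],[0.0045,0,0,0,0,0],[0.0045,0,0,0,0,0],[0.0045,0,0,0,0,0],[0.0045,0,0,0,0,0]]]' >/dev/null
python3 m.py
python3 -m jog '[[[0.0015,0,0,0,0,0],[0.0015,0,0,0,0,0],[0.0015,0,0,0,0,0],[0.0015,0,0,0,0,0],[0.0015,0,0,0,0,0],[0.0015,0,0,0,0,0],[0.0015,0,0,0,0,0],[0.0015,0,0,0,0,0]]]' >/dev/null
python3 m.py
python3 -m jog '[[[0.0015,0,0,0,0,0],[0.0015,0,0,0,0,0],[0.0015,0,0,0,0,0],[0.0015,0,0,0,0,0],[0.0015,0,0,0,0,0],[0.0015,0,0,0,0,0],[0.0015,0,0,0,0,0],[0.0015,0,0,0,0,0]]]' >/dev/null
python3 m.py
```

```text
t 5.95 lever travel 0.0238 x -0.0003 rows 189-243.2 | tcp x 0.0014 y -0.0510 z 0.0966 gap(tcp+11 to face) -0.0002 | F along -3.11 F [ 0.8 -3.2 -0.5]
t 6.80 lever travel 0.0285 x -0.0004 rows 189-243.2 | tcp x 0.0013 y -0.0463 z 0.0965 gap(tcp+11 to face) -0.0003 | F along -1.91 F [ 0.1 -1.9 -0.3]
t 7.65 lever travel 0.0312 x -0.0003 rows 189-243.2 | tcp x 0.0013 y -0.0435 z 0.0966 gap(tcp+11 to face) -0.0003 | F along -8.99 F [-0.7 -9.   0.3]
```

```bash
python3 -m jog '[[[0.001,0,0,0,0,0],[0.001,0,0,0,0,0],[0.001,0,0,0,0,0],[0.001,0,0,0,0,0],[0.001,0,0,0,0,0],[0.001,0,0,0,0,0],[0.001,0,0,0,0,0],[0.001,0,0,0,0,0]]]' >/dev/null
python3 m.py
python3 -m jog '[[[0.001,0,0,0,0,0],[0.001,0,0,0,0,0],[0.001,0,0,0,0,0],[0.001,0,0,0,0,0],[0.001,0,0,0,0,0],[0,0,0,0,0,0],[0,0,0,0,0,0],[0,0,0,0,0,0]]]' >/dev/null
python3 m.py; python3 m.py
```

```text
t 8.50 lever travel 0.0368 x -0.0003 rows 189-243.2 | tcp x 0.0014 y -0.0379 z 0.0965 gap(tcp+11 to face) -0.0002 | F along -2.51 F [ 1.3 -2.6 -0.1]
t 9.35 lever travel 0.0391 x -0.0000 rows 189-243.0 | tcp x 0.0008 y -0.0359 z 0.0962 gap(tcp+11 to face) 0.0000 | F along -0.95 F [ 0.1 -1.  -0.1]
t 9.40 lever travel 0.0391 x -0.0002 rows 188-243.0 | tcp x 0.0009 y -0.0359 z 0.0963 gap(tcp+11 to face) -0.0000 | F along 0.21 F [0.4 0.2 0.1]
```

```bash
python3 -m jog '[[[0.001,0,0,0,0,0],[0.001,0,0,0,0,0],[0.001,0,0,0,0,0],[0.001,0,0,0,0,0],[0,0,0,0,0,0],[0,0,0,0,0,0],[0,0,0,0,0,0],[0,0,0,0,0,0]]]' >/dev/null
python3 m.py; python3 m.py
```

```text
t 10.25 lever travel 0.0406 x -0.0003 rows 188-242.2 | tcp x 0.0014 y -0.0346 z 0.0966 gap(tcp+11 to face) 0.0002 | F along 0.62 F [-0.4  0.6  0.2]
t 10.30 lever travel 0.0406 x -0.0001 rows 188-242.2 | tcp x 0.0013 y -0.0346 z 0.0965 gap(tcp+11 to face) 0.0002 | F along 0.24 F [ 0.6  0.2 -0.3]
```

```bash
python3 -m jog '[[[0.001,0,0,0,0,0],[0.001,0,0,0,0,0],[0.001,0,0,0,0,0],[0.001,0,0,0,0,0],[0,0,0,0,0,0],[0,0,0,0,0,0],[0,0,0,0,0,0],[0,0,0,0,0,0]]]' >/dev/null
python3 m.py; python3 m.py
```

```text
t 11.15 lever travel 0.0457 x -0.0002 rows 182-235.0 | tcp x 0.0013 y -0.0331 z 0.0965 gap(tcp+11 to face) 0.0038 | F along 0.46 F [-0.2  0.5  0.5]
t 11.20 lever travel 0.0457 x -0.0002 rows 182-235.0 | tcp x 0.0013 y -0.0331 z 0.0965 gap(tcp+11 to face) 0.0038 | F along -0.20 F [ 0.3 -0.2  1. ]
```

First click is confirmed: the lever jumped ahead of the finger. It reads 0.0457 against the true 0.044, a +1.7 mm bias. Next is the second stop.

```bash
python3 -m jog '[[[0.0025,0,0,0,0,0],[0.0025,0,0,0,0,0],[0.0025,0,0,0,0,0],[0.0025,0,0,0,0,0],[0.0025,0,0,0,0,0],[0.0025,0,0,0,0,0],[0.0025,0,0,0,0,0],[0.0025,0,0,0,0,0]]]' >/dev/null
python3 m.py
python3 -m jog '[[[0.001,0,0,0,0,0],[0.001,0,0,0,0,0],[0.001,0,0,0,0,0],[0.001,0,0,0,0,0],[0.001,0,0,0,0,0],[0.001,0,0,0,0,0],[0.001,0,0,0,0,0],[0.001,0,0,0,0,0]]]' >/dev/null
python3 m.py; python3 m.py
```

```text
t 12.05 lever travel 0.0466 x -0.0002 rows 189-243.2 | tcp x 0.0012 y -0.0282 z 0.0966 gap(tcp+11 to face) -0.0002 | F along -8.98 F [-0.9 -8.9  0.5]
t 12.90 lever travel 0.0529 x -0.0001 rows 189-243.2 | tcp x 0.0013 y -0.0218 z 0.0965 gap(tcp+11 to face) -0.0003 | F along -1.36 F [ 0.1 -1.4 -0.1]
t 12.95 lever travel 0.0533 x -0.0001 rows 189-243.2 | tcp x 0.0013 y -0.0215 z 0.0965 gap(tcp+11 to face) -0.0002 | F along -1.80 F [ 0.6 -1.8  0.3]
```

```bash
python3 -m jog '[[[0.001,0,0,0,0,0],[0.001,0,0,0,0,0],[0.001,0,0,0,0,0],[0.001,0,0,0,0,0],[0.001,0,0,0,0,0],[0,0,0,0,0,0],[0,0,0,0,0,0],[0,0,0,0,0,0]]]' >/dev/null
python3 m.py
python3 -m jog '[[[0.001,0,0,0,0,0],[0.001,0,0,0,0,0],[0,0,0,0,0,0],[0,0,0,0,0,0],[0,0,0,0,0,0],[0,0,0,0,0,0],[0,0,0,0,0,0],[0,0,0,0,0,0]]]' >/dev/null
python3 m.py
```

```text
t 13.80 lever travel 0.0557 x -0.0001 rows 188-242.2 | tcp x 0.0012 y -0.0196 z 0.0965 gap(tcp+11 to face) 0.0003 | F along 0.89 F [0.1 0.9 0.3]
t 14.65 lever travel 0.0557 x 0.0001 rows 189-243.2 | tcp x 0.0013 y -0.0191 z 0.0965 gap(tcp+11 to face) -0.0002 | F along -0.90 F [-0.7 -0.8 -0.2]
```

```bash
python3 -m jog '[[[0.001,0,0,0,0,0],[0.001,0,0,0,0,0],[0.001,0,0,0,0,0],[0,0,0,0,0,0],[0,0,0,0,0,0],[0,0,0,0,0,0],[0,0,0,0,0,0],[0,0,0,0,0,0]]]' >/dev/null
python3 m.py
```

```text
t 15.50 lever travel 0.0619 x 0.0000 rows 181-233.0 | tcp x 0.0013 y -0.0179 z 0.0965 gap(tcp+11 to face) 0.0048 | F along -0.47 F [ 0.3 -0.5  0.8]
```

Second click: 0.0619 minus the bias gives about 0.060. I'll repeat the same steps for the third.

```bash
python3 -m jog '[[[0.0028,0,0,0,0,0],[0.0028,0,0,0,0,0],[0.0028,0,0,0,0,0],[0.0028,0,0,0,0,0],[0.0028,0,0,0,0,0],[0.0028,0,0,0,0,0],[0.0028,0,0,0,0,0],[0.0028,0,0,0,0,0]]]' >/dev/null
python3 m.py
python3 -m jog '[[[0.001,0,0,0,0,0],[0.001,0,0,0,0,0],[0.001,0,0,0,0,0],[0.001,0,0,0,0,0],[0.001,0,0,0,0,0],[0.001,0,0,0,0,0],[0.001,0,0,0,0,0],[0.001,0,0,0,0,0]]]' >/dev/null
python3 m.py; python3 m.py
```

```text
t 16.35 lever travel 0.0627 x 0.0001 rows 189-243.2 | tcp x 0.0013 y -0.0121 z 0.0966 gap(tcp+11 to face) -0.0002 | F along -9.33 F [-1.3 -9.3  0.7]
t 17.20 lever travel 0.0692 x 0.0001 rows 189-243.2 | tcp x 0.0013 y -0.0056 z 0.0965 gap(tcp+11 to face) -0.0002 | F along -3.28 F [-0.6 -3.3  0.6]
t 17.25 lever travel 0.0695 x 0.0001 rows 189-243.2 | tcp x 0.0013 y -0.0053 z 0.0965 gap(tcp+11 to face) -0.0002 | F along -0.93 F [-0.  -0.9 -0.5]
```

```bash
python3 -m jog '[[[0.001,0,0,0,0,0],[0.001,0,0,0,0,0],[0.001,0,0,0,0,0],[0.001,0,0,0,0,0],[0.001,0,0,0,0,0],[0,0,0,0,0,0],[0,0,0,0,0,0],[0,0,0,0,0,0]]]' >/dev/null
python3 m.py
python3 -m jog '[[[0.001,0,0,0,0,0],[0.001,0,0,0,0,0],[0,0,0,0,0,0],[0,0,0,0,0,0],[0,0,0,0,0,0],[0,0,0,0,0,0],[0,0,0,0,0,0],[0,0,0,0,0,0]]]' >/dev/null
python3 m.py
```

```text
t 18.10 lever travel 0.0717 x 0.0001 rows 188-242.5 | tcp x 0.0011 y -0.0034 z 0.0965 gap(tcp+11 to face) 0.0001 | F along -0.55 F [-0.5 -0.5 -0.1]
t 18.95 lever travel 0.0721 x 0.0000 rows 189-242.8 | tcp x 0.0013 y -0.0029 z 0.0965 gap(tcp+11 to face) 0.0000 | F along -0.32 F [ 0.3 -0.3 -0.8]
```

```bash
python3 -m jog '[[[0.001,0,0,0,0,0],[0.001,0,0,0,0,0],[0.001,0,0,0,0,0],[0,0,0,0,0,0],[0,0,0,0,0,0],[0,0,0,0,0,0],[0,0,0,0,0,0],[0,0,0,0,0,0]]]' >/dev/null
python3 m.py
```

```text
t 19.80 lever travel 0.0778 x 0.0000 rows 181-233.5 | tcp x 0.0012 y -0.0017 z 0.0965 gap(tcp+11 to face) 0.0045 | F along 0.91 F [-0.9  1.   0.1]
```

Third click: 0.0778 minus the bias gives about 0.076. I'll back off toward the parked end and then rise.

```bash
python3 -m jog '[[[-0.02,0,0,0,0,0],[-0.02,0,0,0,0,0],[-0.02,0,0,0,0,0],[-0.02,0,0,0,0,0],[0,0,-0.03,0,0,0],[0,0,-0.06,0,0,0],[0,0,-0.06,0,0,0],[0,0,-0.06,0,0,0]]]'
python3 -m jog '[[[0,0,-0.06,0,0,0],[0,0,-0.06,0,0,0],[0,0,-0.04,0,0,0],[0,0,0,0,0,0],[0,0,0,0,0,0],[0,0,0,0,0,0],[0,0,0,0,0,0],[0,0,0,0,0,0]]]'
python3 - <<'E'
from m import *
p=meas();cv2.imwrite('pics/end.png',p[:,:,::-1]);snap('top','end_top')
E
```

```text
time: 20.65
eef_pos: [0.525, 0.0404, 0.1823]
ee_rot: [2.299, 2.141, 0.001]
wrist_force: [-0.3, -0.5, -0.3]
gripper_width: 0.0003
finger_force: 0.0
time: 21.45
eef_pos: [0.5244, 0.0405, 0.2433]
ee_rot: [-2.298, -2.14, 0.002]
wrist_force: [-0.2, -0.3, -0.6]
gripper_width: 0.0002
finger_force: 0.0
t 21.45 lever travel 0.0774 x 0.0000 rows 111-130.2 | tcp x 0.0007 y -0.0337 z 0.2433 gap(tcp+11 to face) 0.0361 | F along -0.33 F [-0.2 -0.3 -0.6]
```

View pics/end.png

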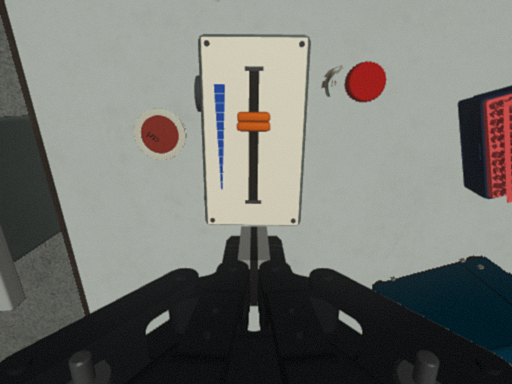

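The lever sits at (254,121), clear of the fingers, and its travel reads the same as before. The petri dish at (160,134) and the bottle at (365,82) look undisturbed.

```bash
python3 -c "
from bench import robot
print(robot.hand_in())"
```

```text
the job is handed in; nothing more can be done
None
```

The lever was pushed through three counted clicks and left seated in the third stop (travel about 0.076 m); the gripper is clear, the petri dish and red-capped bottle beside it look undisturbed, and the job was handed in at about 21.5 s.

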